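# Shut the locker's drop front and clamp its locking leg at the mark

### The job

Push the locker's drop-front door up until it is fully shut. Then run the sliding leg out until its post is level with the point of the arrow mark on the locker's roof and, holding the leg there, squeeze the cam lever fully closed against the post; finish still gripping post and lever together with the leg at the mark, and do not let go. Leave the stock standing around undisturbed.

Things in the scene. Friction and masses are not known exactly. Their poses are not given: they have to be found in the camera images.
- locker: Fixed khaki steel bench locker, 200 deep (x) x 460 wide (y) x 175 mm high. Origin on the bench at the foot of its front, which looks along its -x (to the robot); y to its left: this is the 'locker frame'. Door bay y -200 to 0 mm, closed side panel 0 to 260 mm; on the panel an aluminium rail (y 6 to 256, z 107 to 133 mm) sticks out 24 mm.
- door (a joint): Angle of the bottom-hinged sheet-steel drop front of the bay: 0 = shut (upright, against its stop), growing as its top swings down and out towards the robot, at most 1.35. Stiff hinge: it stays where it is left; moving it takes about 0.4 N m plus its weight (0.25 to 0.5 kg), about 3 to 5 N at the top edge. No latch.
- door_hinge (a point): Middle of the door's hinge line, at locker frame (-6, -100, 35) mm. The line runs along locker y.
- door_edge (a point): Middle of the door's top (free) edge, 135 mm from the hinge. The door is 194 mm wide, 6 mm thick, with a lip along the free edge that sticks out 14 mm from mid-thickness on its outer (robot) side. It can be pushed shut with fingertips against its outer side near this edge.
- leg (a joint): Travel (m) of the sliding leg along locker -y, across the door's front: 0 = fully back, at most 0.13. The leg is a 20 mm square steel bar, 220 mm long, on the rail, its axis 37 mm in front of the locker's front and 120 mm above the bench. A spring draws it back to 0 with 2.4 N (at 0) to 4.4 N (at 0.13), plus 1 N of friction, so it must be held out.
- post_top (a point): Centre of the top of the black upright post (the solid leg_c2) fixed on the leg, 20 (x) x 12 (y) mm, top 203 mm above the bench, free above 135 mm. With the leg at 0 its middle plane is at locker y = 200 mm; axes parallel to the locker's. Its outer (+y) face is where one finger bears.
- lever (a joint): Angle of the cam lever on the leg: 0 = closed (paddle upright beside the post, at its stop), growing as it leans from the post towards the door (locker -y), at most 0.75. It stays where left; closing takes 4 to 5 N at its tip. It rides with the leg; its pivot (axis along locker x) is 18 mm from the post's middle plane on the -y side, 138 mm above the bench.
- lever_tip (a point): Tip of the steel paddle of the cam lever, 20 mm wide, 7 mm thick, 56 mm long from the pivot to this tip. Post and paddle measure 27.5 mm over their outer faces with the lever closed, about 63 mm at 0.68 rad, so a gripper set over both from above can squeeze the lever against the post. The closed lever does not hold the leg against its spring.
- mark_point (a point): The length mark: point of a flat white arrow tab, 10 x 42 x 3 mm, on the front edge of the locker's roof, pointing to the robot. Axes as the locker's. The leg is at its mark when the post's middle plane is level with it along locker y: 50 to 110 mm of leg travel, with the bar's nose across the shut door.
- carton: loose closed cardboard carton, 70 x 100 x 50 mm, standing on the rear of the locker's roof. To be left alone.
- tape: loose grey tape roll, 90 mm across, 25 mm high, lying on the rear of the locker's roof. To be left alone.
- coupling: loose brass coupling, 38 mm across, 45 mm tall, standing upright on the bench in front of the locker's side panel. To be left alone.
- spanner: loose open-ended spanner lying flat on the bench in front, to the right. To be left alone.
- redbin: loose open red parts bin, 200 x 120 x 80 mm, on the bench to the left. To be left alone.
- jar: loose screw-top jar, 70 mm across, 100 mm tall, on the bench to the left. To be left alone.
- cleaner: loose cleaner bottle, 66 mm across, 190 mm tall, on the bench to the right. To be left alone.

How it is judged:
On the way, in this order (a step that is already met when the one before it is completed fails the run):
1. the drop front is pushed fully shut (value of joint door below 0.06 rad), for 0.2 s.
2. the leg is held by the post at the mark (within 6 mm) with the lever still open (y of post_top in the frame of mark_point between -0.006 and 0.006 m and value of joint lever above 0.35 rad and contact force between the fingers and leg_c2 above 1 N), for 0.2 s.
At the end, for the whole second after the job is handed in: The robot is still gripping: a finger presses the post and a finger presses the lever's paddle with over 2 N each; the post's middle is within 5 mm of the mark's point along the leg, the lever is closed (within 0.06 rad) and the door is shut (within 0.08 rad) (value of joint door below 0.08 rad and y of post_top in the frame of mark_point between -0.005 and 0.005 m and value of joint lever below 0.06 rad and contact force between the fingers and leg_c2 above 2 N and contact force between the fingers and lever above 2 N); the arm keeps its last pose, push and grip.
It fails at once if the cam lever is closed while the leg is more than 12 mm off its mark (value of joint lever below 0.12 rad and not (y of post_top in the frame of mark_point between -0.012 and 0.012 m)).
It fails at once if a piece of stock standing around is disturbed (moved over 30 mm) (distance of any of carton, tape, coupling, spanner, redbin, jar, cleaner from where it was at the start of the episode above 0.03 m).
It also fails if it takes over 58 s, if anything falls off the work surface, if the arm or the gripper's body presses on something with over 40 N, if the wrist force passes 120 N, or if a joint passes its speed limit or range.

### The arm

A 6-joint arm with a two-finger parallel gripper is mounted at the origin on the work surface. World frame = base frame: x ahead of the robot, y to its left, z up, the work surface at z = 0. Lengths are in m, angles in rad, forces in N, time in s.
With the tool pointing down it reaches from about 0.325 to 0.775 m from the base axis. Payload 5.5 kg.
Tool frame: the origin (TCP) lies midway between the tips of the shut fingers; the grasp point (between the pads) lies 19 mm behind it; z points along the fingers, y is the line along which they close (so a half turn about z gives the same grasp; the last joint's range is limited). The gripper opens to 85 mm and grips with 20 to 120 N. Pads are 22 mm wide; open, the fingers measure 114 mm over their backs; the gripper's body (76 mm by 85 mm) begins 54 mm behind the grasp point. The pads swing forward as they close: fully open they stand 13 mm farther back than shut.
Start: joints at [-1.394, 0.091, 1.231, -0, 1.82, -0.057], TCP at [0.139, -0.584, 0.231] pointing down, gripper open.
Joint ranges: [-2.87, 2.87], [-0.86, 2.18], [0.17, 2.46], [-1.51, 4.65], [0.06, 2.69], [-2.65, 2.65]. Speed limits (rad/s): [2.57, 2.57, 3.01, 3.14, 3.14, 3.14].

### API

Orientations are given as a rotation vector (axis times angle).
In Python, from bench import r gives the robot as it stands.
- The arm moves only by the shell command python3 -m crank 'ROWS' [FORCE]. ROWS is JSON, one flat list of numbers, 7 for each row, row after row: the shift along the world's x, y, z in m, then the turn, a rotation vector about the world's x, y, z in degrees, then the finger opening in m, from 0 to 0.0854. A call has 1 to 5 rows; each row shifts and turns the commanded pose from where the row before left it; what a row does not reach is not made up. A row lasts 1/10 s, in which the tool goes at most 50 mm and 8.59 degrees, less where a joint would pass 70% of its speed; a pose out of reach is approached as far as the arm can. A call is refused whole if a number of a shift passes 0.05 or a number of a turn 8.59, either way. A call with a gripper value outside its range is refused whole. The fingers move at their own pace and stop on an object; FORCE is the grip in N (left out, the last holds). Time passes only in rows, so rows that do not move let the fingers close. It gives the time, the measured TCP pose, the force, the opening and the grip force at its end, in the units of the state.
- r.sense(): the state, without advancing time (a new reading comes with each control period).
- r.read_camera(name): name is "side" or "top" or "wrist"; returns a dict with "pixels" (384x512x3 uint8, red, green, blue), "range_z" (384x512 float32, m along the optical axis (not along the pixel's ray), 0 where there is no reading), "fx", "fy", "cx", "cy" (pixels), "D" ([k1, k2, p1, p2, k3] as OpenCV has them; the pictures are not rectified), "R" (3x3) and "t" (3): a world point X has camera coordinates R X + t; the wrist camera has in their place "hand_eye" (4x4, takes a point from camera to tool coordinates, whose origin is the TCP and whose axes are the flange's). Camera axes: x right, y down, z forward; pixel columns grow to the right and rows downward; lengths in m; the calibration is good to about 2 mm. A picture is of the moment at which its call begins: read the wrist's pose just before it.
- r.job_done(): hands the job in; it is judged then, once.
The state is a dict: "time": time; "joint_positions": joint angles; "dq": joint speeds; "tau": joint torques, N m; "position": TCP position; "orientation": TCP orientation; "wrist_force": force on the tool from outside, world axes, zero at the start; "ft_torque": the same for the moment, N m; "gripper_width": finger opening in m; "gripper_force": force on a finger pad.
Only numpy, scipy, OpenCV 4.12 (cv2) and the standard library are available. Lean on these libraries where they do the work, as an engineer would, in place of code of your own. Each camera call takes 0.05 s, during which the arm holds its last target. There are 200 camera calls.

## Working session

There is one attempt and no reset: what is moved stays moved. The work goes in short steps, Python scripts to look and compute and a shell command to move; the robot and the scene stay as the last step left them, time stands still between calls to the robot, and variables do not carry over. Pictures are saved under pics/ and viewed, at most 10 in all, crops included, and the job is handed in when it is done.

```bash
mkdir -p pics; cat > h.py <<'E'
import numpy as np, cv2, pickle
from bench import r
def grab(n):
    s=r.sense(); c=r.read_camera(n); c['s']=s
    pickle.dump(c,open(f'{n}.pkl','wb')); return c
def pts(c):
    H,W=c['range_z'].shape
    v,u=np.mgrid[0:H,0:W]
    K=np.array([[c['fx'],0,c['cx']],[0,c['fy'],c['cy']],[0,0,1.]])
    n=cv2.undistortPoints(np.stack([u,v],-1).reshape(-1,1,2).astype(float),K,np.array(c['D'],float)).reshape(H,W,2)
    z=c['range_z'][...,None]
    P=np.concatenate([n*z,z],-1)
    if 'R' in c: return (P-np.array(c['t']))@np.array(c['R'])
    he=np.array(c['hand_eye']); P=P@he[:3,:3].T+he[:3,3]
    R=cv2.Rodrigues(np.array(c['s']['orientation'],float))[0]
    return P@R.T+np.array(c['s']['position'])
E
python3 - <<'E'
from h import *
a=grab('side');b=grab('top')
print(a['s'])
for n,c in(('side',a),('top',b)):
    cv2.imwrite(f'pics/{n}0.png',cv2.resize(c['pixels'][...,::-1],(800,600)))
E
```

```text
{'time': 0.0, 'joint_positions': array([-1.39372390e+00,  9.18569484e-02,  1.23189119e+00, -1.78557126e-06,
        1.81980336e+00, -5.66880425e-02]), 'dq': array([ 0.00048643,  0.0007777 , -0.00175204,  0.00226211, -0.00152881,
        0.00047376]), 'tau': array([ 2.41927097e-05, -4.58742607e+01, -4.18025887e+01, -1.11985923e-04,
        1.15723096e-02, -1.90735057e-05]), 'position': array([ 0.13893667, -0.58339847,  0.23014902]), 'orientation': array([-3.11821666e+00, -3.66125944e-01,  1.87693580e-04]), 'wrist_force': array([ 0.19542637, -0.28986965, -0.2394861 ]), 'ft_torque': array([-0.02668469,  0.01344356,  0.0384961 ]), 'gripper_force': 0.0, 'gripper_width': 0.08526159393068888}
```

View pics/side0.png

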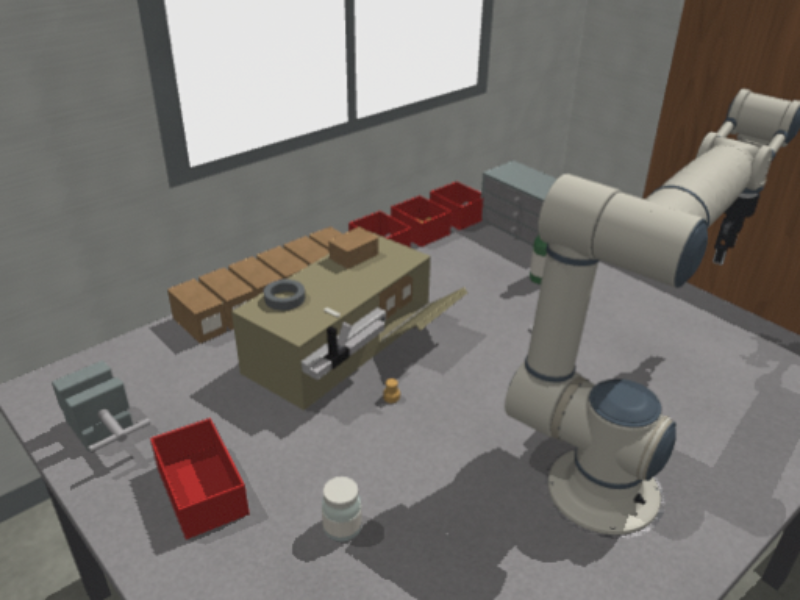

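View pics/top0.png

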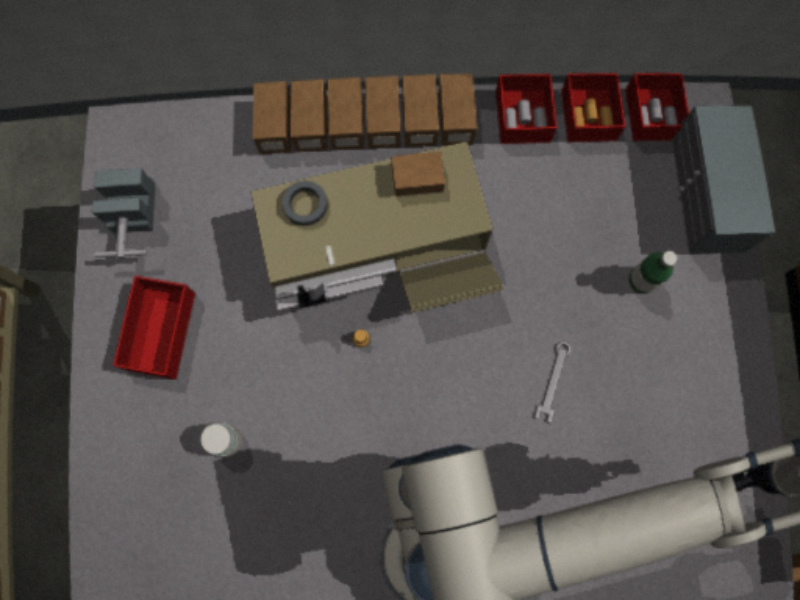

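The side view shows the open door at about (430,310), the post at (335,345) and the white tab at (333,312). The top view (800x600 scale) shows the roof corners at about (252,190), (467,145), (490,235) and (272,282), the tab at (330,254), the post at (312,292), the door at (455,280) and the coupling at (361,338).

```bash
cat > m.py <<'E'
from h import *
a=pickle.load(open('side.pkl','rb'));b=pickle.load(open('top.pkl','rb'))
P=pts(b);px=b['pixels'].astype(int)
roof=(abs(P[...,2]-.175)<.006)&(px[...,0]-px[...,2]>15)&(P[...,0]>.3)
n,l,st,_=cv2.connectedComponentsWithStats(roof.astype(np.uint8))
k=1+st[1:,4].argmax(); q=P[l==k]
rc=cv2.minAreaRect(q[:,:2].astype(np.float32));bx=cv2.boxPoints(rc);print('roof',rc,bx,q[:,2].mean())
# locker frame: front edge = two corners with the smallest x-sum along front
e=bx[np.argsort(bx@np.array([1,0.]))]
# direction of long side
L=[(bx[i],bx[(i+1)%4]) for i in range(4)]
L=[x for x in L if np.linalg.norm(x[0]-x[1])>.3]; L.sort(key=lambda x:(x[0]+x[1])[0]); f=sorted(L[0],key=lambda p:p[1])
yd=(f[1]-f[0]);yd/=np.linalg.norm(yd);xd=np.array([yd[1],-yd[0]])
ctr=np.array(rc[0]);O=ctr-xd*.1-yd*.03
yaw=np.arctan2(-xd[1]*-1,xd[0]);print('yd',yd,'xd',xd,'O',O,'yaw deg',np.degrees(yaw))
np.savez('fr.npz',O=O,xd=xd,yd=yd)
def loc(X): return np.stack([(X[...,:2]-O)@xd,(X[...,:2]-O)@yd,X[...,2]],-1)
for nm,c in(('top',b),('side',a)):
    Q=loc(pts(c));p=c['pixels'].astype(int);mx=p.max(-1);mn=p.min(-1)
    def rep(n,m):
        if m.sum()==0: print(nm,n,'none');return
        s=Q[m];print(nm,n,m.sum(),'med',np.median(s,0).round(4),'lo',np.percentile(s,3,axis=0).round(4),'hi',np.percentile(s,97,axis=0).round(4))
    x,y,z=Q[...,0],Q[...,1],Q[...,2]
    rep('tab',(mn>150)&(abs(z-.177)<.012)&(x>-.05)&(x<.08)&(abs(y-.1)<.2))
    rep('posttop',(mx<70)&(z>.192)&(z<.215)&(x<0)&(x>-.08)&(y>0)&(y<.26))
    rep('dark',(mx<70)&(z>.14)&(z<.215)&(x<0)&(x>-.08)&(y>0)&(y<.26))
    rep('grey',(mx>90)&(mx-mn<25)&(z>.14)&(z<.21)&(x<-.015)&(x>-.08)&(y>0)&(y<.26))
    d=(x<-.02)&(x>-.25)&(y>-.19)&(y<-.02)&(z>.015)&(z<.17)
    rep('door',d); s=Q[d]
    if len(s):
        t=s[s[:,0]<np.percentile(s[:,0],4)];print('edge',t.mean(0))
        A=np.polyfit(s[:,0],s[:,2],1);print('slope angle from vertical',np.arctan2(1,-A[0]),A)
    rep('coupling',(p[...,0]-p[...,2]>60)&(x<-.05)&(x>-.2)&(y>-.1)&(y<.3)&(z>.015)&(z<.06))
E
python3 m.py
```

```text
roof ((0.7036917209625244, 0.10090556740760803), (0.2026098221540451, 0.46088823676109314), 11.030279159545898) [[ 0.56016797  0.30771008]
 [ 0.6483486  -0.14466381]
 [ 0.8472155  -0.10589895]
 [ 0.7590348   0.34647495]] 0.17455028906973447
yd [-0.19132765  0.98152626] xd [0.98152626 0.19132765] O [0.61127892 0.05232701] yaw deg 11.030273
top tab 29 med [0.0258 0.1302 0.1779] lo [0.011  0.1264 0.1738] hi [0.0421 0.1338 0.1822]
top posttop 25 med [-0.0396  0.1996  0.2019] lo [-0.0463  0.1944  0.1953] hi [-0.0292  0.205   0.208 ]
top dark 109 med [-0.0401  0.1895  0.1628] lo [-0.0468  0.1605  0.1412] hi [-0.0008  0.2122  0.2048]
top grey 32 med [-0.0284  0.1541  0.1829] lo [-0.0445  0.0559  0.1406] hi [-0.0186  0.2059  0.2002]
top door 1210 med [-0.071  -0.1044  0.1008] lo [-0.1099 -0.185   0.0563] hi [-0.0231 -0.0253  0.1289]
edge [-0.11056795 -0.10199407  0.11742385]
slope angle from vertical 0.888148207122951 [-0.8130506  0.0408564]
top coupling 70 med [-0.125   0.1072  0.0417] lo [-0.1376  0.0957  0.0158] hi [-0.1114  0.1206  0.0522]
side tab 21 med [0.0279 0.1323 0.1787] lo [0.0107 0.1286 0.1758] hi [0.0452 0.1368 0.1813]
side posttop 31 med [-0.0383  0.204   0.2004] lo [-0.0452  0.1947  0.1926] hi [-0.0284  0.2086  0.2048]
side dark 122 med [-0.0394  0.2041  0.17  ] lo [-0.0475  0.1838  0.1409] hi [-0.0278  0.2085  0.2044]
side grey 84 med [-0.0365  0.1656  0.1669] lo [-0.0452  0.1529  0.1485] hi [-0.0261  0.1805  0.1874]
side door 299 med [-0.0987 -0.1013  0.1194] lo [-0.1116 -0.1851  0.0616] hi [-0.0259 -0.0264  0.1293]
edge [-0.11183283 -0.10005067  0.12068678]
slope angle from vertical 0.9379691821620155 [-0.73345376  0.04746633]
side coupling 58 med [-0.1262  0.1153  0.0413] lo [-0.1375  0.1008  0.0164] hi [-0.1131  0.129   0.0488]
```

Measurements agree with the given sizes (roof 203x461 mm at z = 0.1746). Yaw is 11.0°, the door is at about 0.9 rad, and the mark is at locker y = 0.131 against the post at 0.200. Next I move in front of the door with the fingers shut.

```bash
python3 -m crank '[0.026,0.042,0,0,0,-0.8,0, 0.026,0.042,0,0,0,-0.8,0, 0.026,0.042,0,0,0,-0.8,0, 0.026,0.042,0,0,0,0,0, 0.026,0.042,0,0,0,0,0]' 40
python3 -m crank '[0.026,0.042,0,0,0,0,0, 0.026,0.042,0,0,0,0,0, 0.026,0.042,0,0,0,0,0, 0.026,0.042,0,0,0,0,0, 0.026,0.042,0,0,0,0,0]'
python3 -m crank '[0.026,0.042,0,0,0,0,0, 0.026,0.042,0,0,0,0,0, 0,0,0,0,0,0,0]'
```

```text
time: 0.6
position: [0.2695, -0.3718, 0.2308]
orientation: [-3.127, -0.3, 0.0]
wrist_force: [1.4, 0.3, 0.5]
gripper_width: 0.0125
gripper_force: 0.0
time: 1.1
position: [0.3995, -0.1618, 0.2311]
orientation: [3.127, 0.301, 0.0]
wrist_force: [1.4, -0.1, 0.4]
gripper_width: 0.0
gripper_force: 0.0
time: 1.4
position: [0.4526, -0.0746, 0.2304]
orientation: [-3.123, -0.313, 0.001]
wrist_force: [-1.0, -0.9, -0.1]
gripper_width: -0.0003
gripper_force: 0.0
```

```bash
python3 -m crank '[0,0,-0.045,0,0,0,0, 0,0,-0.045,0,0,0,0, 0,0,-0.045,0,0,0,0, 0,0,0,0,0,0,0]'
python3 -m crank '[0.0196,0.0038,0,0,0,0,0, 0.0196,0.0038,0,0,0,0,0, 0.0196,0.0038,0,0,0,0,0, 0.0147,0.0029,0.003,0,0,0,0, 0.0147,0.0029,0.007,0,0,0,0]'
python3 -m crank '[0.0118,0.0023,0.008,0,0,0,0, 0.0118,0.0023,0.007,0,0,0,0, 0.0118,0.0023,0.007,0,0,0,0, 0.0098,0.0019,0.003,0,0,0,0, 0,0,0,0,0,0,0]'
```

```text
time: 1.8
position: [0.4462, -0.079, 0.0884]
orientation: [-3.123, -0.3, 0.021]
wrist_force: [0.0, -0.7, -0.9]
gripper_width: 0.0002
gripper_force: 0.0
time: 2.3
position: [0.5325, -0.0658, 0.1139]
orientation: [3.124, 0.295, -0.025]
wrist_force: [-12.6, -2.9, 12.4]
gripper_width: 0.0001
gripper_force: 7.3
time: 2.8
position: [0.5859, -0.0544, 0.1345]
orientation: [3.126, 0.3, 0.005]
wrist_force: [-1.0, 0.0, 0.2]
gripper_width: -0.0001
gripper_force: 0.0
```

```bash
python3 -m crank '[0.0059,0.0011,0,0,0,0,0, 0.0049,0.001,0,0,0,0,0, 0.003,0.0006,0,0,0,0,0, 0,0,0,0,0,0,0]'
python3 -c "
from h import *
c=grab('side');cv2.imwrite('pics/s1.png',cv2.resize(c['pixels'][150:310,120:360,::-1],(720,480)))"
```

```text
time: 3.2
position: [0.5986, -0.0509, 0.1312]
orientation: [-3.127, -0.301, -0.001]
wrist_force: [-0.3, -0.0, 0.7]
gripper_width: -0.0001
gripper_force: 0.0
```

View pics/s1.png

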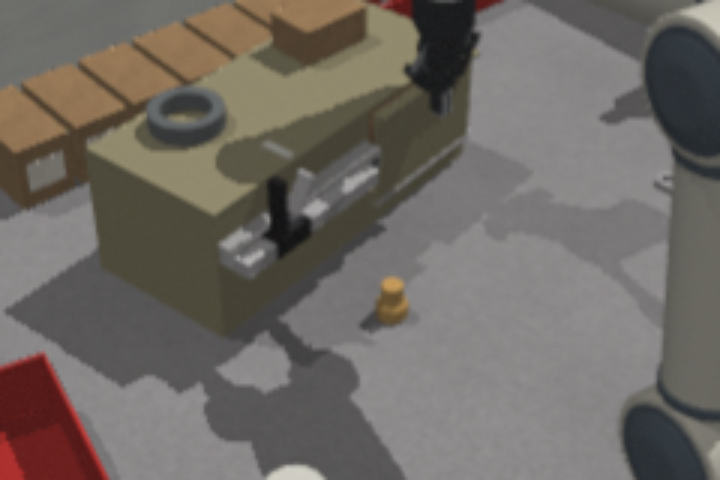

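The door (about (420,150) in the crop) is up and nearly shut, with the fingers at (440,95) and no contact force. I keep pushing until there is resistance.

```bash
python3 -m crank '[0.0049,0.001,0,0,0,0,0, 0.0049,0.001,0,0,0,0,0, 0,0,0,0,0,0,0]'
python3 -m crank '[0.0049,0.001,0,0,0,0,0, 0.003,0.0006,0,0,0,0,0, 0,0,0,0,0,0,0]'
```

```text
time: 3.55
position: [0.6019, -0.0501, 0.1313]
orientation: [3.127, 0.299, -0.025]
wrist_force: [-32.8, -4.0, 12.9]
gripper_width: -0.0002
gripper_force: 15.4
time: 3.85
position: [0.6022, -0.05, 0.1314]
orientation: [3.127, 0.295, -0.055]
wrist_force: [-69.7, -7.2, 24.5]
gripper_width: -0.0
gripper_force: 36.1
```

The door is against its stop. I back off, rise, and travel to above the post.

```bash
python3 -m crank '[-0.0245,-0.0048,0,0,0,0,0, -0.0294,-0.0057,0.01,0,0,0,0, 0,0,0.045,0,0,0,0.08, 0,0,0.045,0,0,0,0.08, 0,0,0,0,0,0,0.08]'
python3 -m crank '[-0.0088,0.045,0.01,0,0,0,0.08, -0.0088,0.045,0,0,0,0,0.08, -0.0088,0.045,0,0,0,0,0.08, -0.0088,0.045,0,0,0,0,0.08, -0.0088,0.045,0,0,0,0,0.08]'
python3 -m crank '[0,0,0,0,0,0,0.08, 0,0,0,0,0,0,0.08]'
cat > m2.py <<'E'
from h import *
import sys
f=np.load('fr.npz');O,xd,yd=f['O'],f['xd'],f['yd']
def loc(X): X=np.asarray(X);return np.stack([(X[...,:2]-O)@xd,(X[...,:2]-O)@yd,X[...,2]],-1)
def main():
    for nm in sys.argv[1:]:
        c=grab(nm);Q=loc(pts(c));p=c['pixels'].astype(int);mx=p.max(-1);mn=p.min(-1);x,y,z=Q[...,0],Q[...,1],Q[...,2]
        def rep(n,m):
            if m.sum()<4: print(nm,n,'none');return
            s=Q[m];print(nm,n,m.sum(),'mean',s.mean(0).round(4),'lo',np.percentile(s,3,axis=0).round(4),'hi',np.percentile(s,97,axis=0).round(4))
        rep('tab',(mn>120)&(mx-mn<30)&(abs(z-.178)<.008)&(x>-.005)&(x<.06)&(abs(y-.131)<.03))
        rep('post',(mx<75)&(z>.195)&(z<.21)&(x<-.015)&(x>-.06)&(y>.1)&(y<.23))
        rep('lever',(mn>75)&(mx-mn<30)&(z>.145)&(z<.21)&(x<-.02)&(x>-.06)&(y>.04)&(y<.22))
        d=(x<-.002)&(x>-.15)&(y>-.18)&(y<-.03)&(z>.06)&(z<.155)
        rep('door',d)
        if d.sum()>20:print('door ang',-np.arctan(np.polyfit(Q[d][:,2],Q[d][:,0],1)[0]))
        cv2.imwrite(f'pics/{nm}_{c["s"]["time"]:.2f}.png',cv2.resize(c['pixels'][...,::-1],(800,600)))
    s=r.sense();print('tcp loc',loc(s['position']).round(4),s['time'],s['gripper_width'],s['orientation'])
if __name__=='__main__': main()
E
python3 m2.py side top wrist; ls pics
```

```text
time: 4.35
position: [0.5641, -0.058, 0.2393]
orientation: [3.124, 0.301, 0.02]
wrist_force: [0.2, 0.3, 1.8]
gripper_width: 0.043
gripper_force: 0.0
time: 4.85
position: [0.5178, 0.1692, 0.2412]
orientation: [-3.127, -0.301, -0.002]
wrist_force: [1.1, -0.0, -0.1]
gripper_width: 0.0797
gripper_force: 0.0
time: 5.05
position: [0.518, 0.1682, 0.241]
orientation: [3.127, 0.305, 0.001]
wrist_force: [0.4, -0.1, 0.6]
gripper_width: 0.0803
gripper_force: 0.0
side tab 33 mean [0.028  0.1322 0.1782] lo [0.0075 0.1253 0.1744] hi [0.0486 0.1394 0.1818]
side post 25 mean [-0.0375  0.2022  0.2012] lo [-0.0465  0.1943  0.1954] hi [-0.026   0.2081  0.2069]
side lever 86 mean [-0.0364  0.1671  0.1686] lo [-0.0464  0.1529  0.1491] hi [-0.0243  0.1843  0.1871]
side door 452 mean [-0.0058 -0.102   0.1079] lo [-0.0094 -0.1755  0.0627] hi [-0.0025 -0.0361  0.1514]
door ang 0.0016545844640238234
top tab none
top post none
top lever none
top door 211 mean [-0.0063 -0.1051  0.0919] lo [-0.008  -0.1754  0.062 ] hi [-0.0047 -0.0364  0.1209]
door ang 0.006919968328693101
wrist tab 915 mean [0.0277 0.1304 0.1771] lo [0.0084 0.1256 0.1739] hi [0.0462 0.1356 0.1788]
wrist post 555 mean [-0.0346  0.1985  0.2017] lo [-0.0438  0.194   0.1961] hi [-0.0258  0.2044  0.2038]
wrist lever 832 mean [-0.0351  0.1639  0.1734] lo [-0.0448  0.1498  0.1489] hi [-0.0257  0.1946  0.1876]
wrist door none
tcp loc [-0.0693  0.1294  0.2412] 5.2 0.08033032898127747 [3.12706078e+00 2.98645891e-01 3.36016315e-04]
s1.png
side0.png
side_5.05.png
top0.png
top_5.10.png
wrist_5.15.png
```

The door is shut (0.002 rad), and the wrist view puts the tab at y = 0.1305 and the post at 0.199, so the leg travel is about 68.5 mm. I straddle the post and lever.

```bash
python3 -m crank '[0.0123,0.0266,0,0,0,0,0.08, 0.012,0.0265,0,0,0,0,0.08, 0,0,0,0,0,0,0.08]'
python3 m2.py
python3 -m crank '[0,0,-0.03,0,0,0,0.08, 0,0,-0.02,0,0,0,0.08, 0,0,0,0,0,0,0.08]'
python3 m2.py wrist
```

```text
time: 5.5
position: [0.5434, 0.221, 0.2401]
orientation: [-3.127, -0.301, 0.002]
wrist_force: [-1.1, 0.2, -0.1]
gripper_width: 0.0799
gripper_force: 0.0
tcp loc [-0.0344  0.1785  0.2401] 5.5 0.07994243210233626 [-3.12658420e+00 -3.00751483e-01  1.70911609e-03]
time: 5.8
position: [0.5413, 0.2181, 0.1874]
orientation: [3.126, 0.298, -0.01]
wrist_force: [0.4, -0.4, -0.9]
gripper_width: 0.0802
gripper_force: 0.0
wrist tab 1504 mean [0.0267 0.1308 0.1774] lo [0.002  0.1252 0.1736] hi [0.046  0.1356 0.1788]
wrist post 1655 mean [-0.0332  0.1883  0.2032] lo [-0.0445  0.1317  0.1971] hi [-0.0248  0.2192  0.2094]
wrist lever 1654 mean [-0.0338  0.1641  0.1723] lo [-0.0441  0.1506  0.1484] hi [-0.0249  0.1889  0.199 ]
wrist door none
tcp loc [-0.0363  0.1764  0.1897] 5.85 0.08021606834787823 [ 3.12632577  0.29793119 -0.00520317]
```

```bash
python3 -m crank '[0,0,-0.02,0,0,0,0.08, 0,0,-0.02,0,0,0,0.08, 0,0,0,0,0,0,0.08]'
python3 m2.py side; ls pics|tail -3
```

```text
time: 6.15
position: [0.5418, 0.2191, 0.1499]
orientation: [3.126, 0.299, -0.004]
wrist_force: [0.1, -0.3, -1.2]
gripper_width: 0.0798
gripper_force: 0.0
side tab none
side post 58 mean [-0.0414  0.1781  0.2029] lo [-0.048   0.1133  0.1954] hi [-0.0261  0.2289  0.2097]
side lever 93 mean [-0.0372  0.1646  0.1681] lo [-0.0467  0.1307  0.1473] hi [-0.0247  0.1816  0.1865]
side door 464 mean [-0.0056 -0.1029  0.1072] lo [-0.0094 -0.1743  0.0622] hi [-0.0024 -0.0341  0.1501]
door ang 0.004297954568540528
tcp loc [-0.0358  0.1772  0.1516] 6.2 0.08029165417152145 [ 3.12696995e+00  2.99412728e-01 -1.18563582e-03]
top_5.10.png
wrist_5.15.png
wrist_5.80.png
```

```bash
python3 -c "
from h import *
c=grab('wrist');s=pickle.load(open('side.pkl','rb'))
a=cv2.resize(s['pixels'][180:260,170:290],(720,480))
b=cv2.resize(c['pixels'],(640,480))
cv2.imwrite('pics/c1.png',cv2.resize(a,(600,400))[...,::-1]);cv2.imwrite('pics/c2.png',b[...,::-1])"
```

```text
(no output)
```

View pics/c1.png

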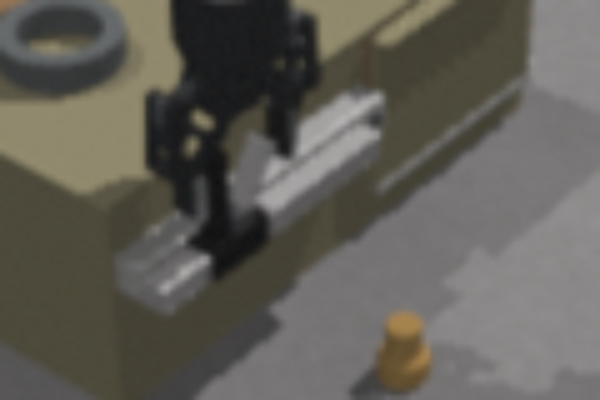

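View pics/c2.png

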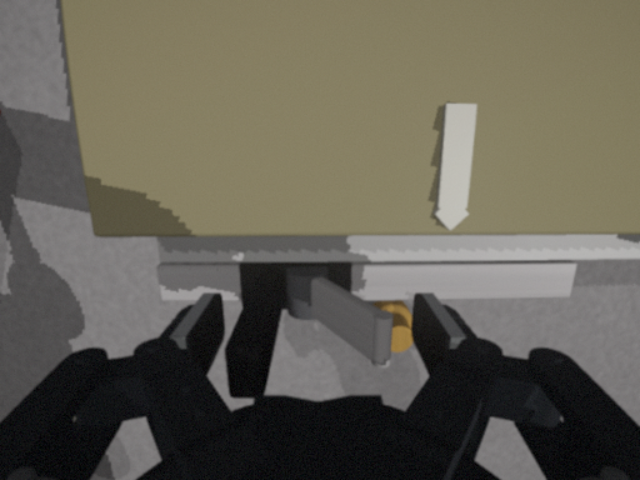

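Side crop: the fingers straddle post and lever. Wrist view: left finger at (205,330), post at (255,340), open lever tip at (380,335), right finger at (430,330), arrow point at (450,228). I drag the post towards the mark with the left finger.

```bash
python3 -m crank '[0.0031,-0.0157,0,0,0,0,0.08, 0.0031,-0.0157,0,0,0,0,0.08, 0.0031,-0.0157,0,0,0,0,0.08, 0.0031,-0.0157,0,0,0,0,0.08, 0,0,0,0,0,0,0.08]'
python3 -m crank '[0.0023,-0.0118,0,0,0,0,0.08, 0,0,0,0,0,0,0.08, 0,0,0,0,0,0,0.08]'
python3 m2.py wrist side
python3 -c "
from h import *
c=pickle.load(open('wrist.pkl','rb'))
cv2.imwrite('pics/c3.png',cv2.resize(c['pixels'],(640,480))[...,::-1])"
```

```text
time: 6.75
position: [0.5554, 0.1547, 0.1518]
orientation: [3.126, 0.296, 0.001]
wrist_force: [-0.1, 2.6, 2.0]
gripper_width: 0.0799
gripper_force: 1.1
time: 7.05
position: [0.5569, 0.1455, 0.151]
orientation: [3.127, 0.3, -0.001]
wrist_force: [0.8, 2.6, 1.2]
gripper_width: 0.0798
gripper_force: 1.2
wrist tab 2483 mean [0.0279 0.1303 0.1776] lo [0.0084 0.1254 0.1759] hi [0.046  0.1352 0.1789]
wrist post 2113 mean [-0.0282  0.1402  0.2026] lo [-0.0412  0.1292  0.1957] hi [-0.0214  0.1631  0.2096]
wrist lever 2599 mean [-0.0325  0.0983  0.1736] lo [-0.0434  0.0572  0.149 ] hi [-0.0236  0.1449  0.1993]
wrist door none
side tab 25 mean [0.0333 0.1321 0.1781] lo [0.0172 0.1233 0.1736] hi [0.0494 0.1383 0.1821]
side post 21 mean [-0.0423  0.147   0.2009] lo [-0.0466  0.1308  0.1957] hi [-0.0363  0.162   0.2084]
side lever 86 mean [-0.0374  0.1035  0.1681] lo [-0.0464  0.0756  0.1484] hi [-0.027   0.1488  0.1862]
side door 413 mean [-0.0056 -0.1095  0.1104] lo [-0.0099 -0.1757  0.0622] hi [-0.0024 -0.0377  0.1522]
door ang 0.005124731881374589
tcp loc [-0.0355  0.1023  0.151 ] 7.15 0.08025423899514886 [ 3.12708628e+00  3.01260645e-01 -7.08997331e-04]
```

View pics/c3.png

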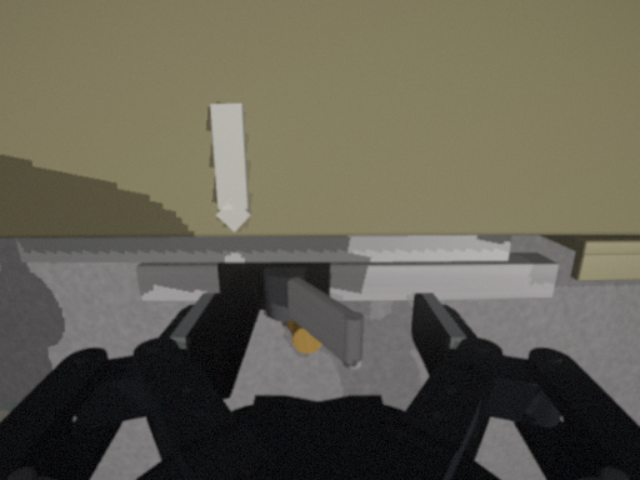

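The left finger bears on the post (1.2 N). The post is at y of about 0.1355 against the mark at 0.1307, so it needs 5 mm more.

```bash
python3 -m crank '[0.001,-0.0049,0,0,0,0,0.08, 0,0,0,0,0,0,0.08, 0,0,0,0,0,0,0.08, 0,0,0,0,0,0,0.08]'
cat > m3.py <<'E'
from m2 import *
c=grab('wrist');Q=loc(pts(c));p=c['pixels'].astype(int);mx=p.max(-1);mn=p.min(-1);x,y,z=Q[...,0],Q[...,1],Q[...,2]
t=(mn>120)&(mx-mn<30)&(abs(z-.178)<.004)&(x>-.005)&(x<.06)&(abs(y-.131)<.03)
print('tab',np.percentile(Q[t][:,1],[2,98]),'point',Q[t&(x<np.percentile(x[t],6))].mean(0))
d=(mx<80)&(abs(z-.203)<.004)&(x<-.02)&(x>-.05)&(y>.1)&(y<.145)
print('post y edges',np.percentile(Q[d][:,1],[1,5,50,95,99]),d.sum())
s=c['s'];print('tcp',loc(s['position']),'w',s['gripper_width'],'pred mid',loc(s['position'])[1]+s['gripper_width']/2-.006, s['gripper_force'],s['wrist_force'])
E
python3 m3.py
```

```text
time: 7.55
position: [0.5578, 0.141, 0.151]
orientation: [-3.127, -0.301, 0.001]
wrist_force: [1.0, 3.5, -0.1]
gripper_width: 0.0799
gripper_force: 1.6
tab [0.12534849 0.13545936] point [0.00816821 0.13023892 0.17753948]
post y edges [0.12442314 0.12481764 0.12947079 0.14208553 0.14417015] 1241
tcp [-0.03548837  0.09721922  0.15098077] w 0.07992438529528406 pred mid 0.131181408714204 1.5793320536613464 [ 1.04937009  3.48241328 -0.12561771]
```

Post 0.1304 versus mark 0.1303, held. I close the fingers while shifting the tool +y to match.

```bash
python3 -m crank '[-0.0006,0.0029,0,0,0,0,0.074, -0.0006,0.0029,0,0,0,0,0.068, -0.0006,0.0029,0,0,0,0,0.062, 0,0,0,0,0,0,0.062]' 40
python3 m3.py
```

```text
time: 8.0
position: [0.5561, 0.1501, 0.1515]
orientation: [-3.127, -0.302, -0.0]
wrist_force: [-0.7, 3.6, 1.8]
gripper_width: 0.0618
gripper_force: 2.2
tab [0.12526425 0.13548052] point [0.0081074  0.13032316 0.17746521]
post y edges [0.12487727 0.12526127 0.13016189 0.14340242 0.14474883] 1288
tcp [-0.03546341  0.10649838  0.15145571] w 0.06183108235602298 pred mid 0.1314139188470837 2.2245731949806213 [-0.74771833  3.60422644  1.79996204]
```

```bash
python3 -m crank '[-0.0006,0.0029,0,0,0,0,0.056, -0.0006,0.0029,0,0,0,0,0.05, -0.0006,0.0029,0,0,0,0,0.044, -0.0006,0.0029,0,0,0,0,0.038, 0,0,0,0,0,0,0.038]'
python3 m3.py
```

```text
time: 8.55
position: [0.5543, 0.1616, 0.1536]
orientation: [-3.126, -0.302, -0.005]
wrist_force: [-2.6, 3.8, 9.9]
gripper_width: 0.0382
gripper_force: 7.1
tab [0.12524926 0.13568577] point [0.00818622 0.13040842 0.17712399]
post y edges [0.1247819  0.12529067 0.13151818 0.14297446 0.14450851] 1576
tcp [-0.03503193  0.11816347  0.15359141] w 0.038184147250992354 pred mid 0.13125554043449505 7.149747757357545 [-2.64437369  3.83661345  9.93121501]
```

```bash
python3 -m crank '[-0.0004,0.002,0,0,0,0,0.034, -0.0004,0.002,0,0,0,0,0.030, -0.0003,0.0013,0,0,0,0,0.026, 0,0,0,0,0,0,0.02, 0,0,0,0,0,0,0.02]'
python3 m3.py
```

```text
time: 9.1
position: [0.5535, 0.1665, 0.1536]
orientation: [3.127, 0.301, 0.006]
wrist_force: [-0.9, 5.0, 10.0]
gripper_width: 0.0268
gripper_force: 39.6
tab [0.12521916 0.13561223] point [0.00797444 0.13025459 0.17696149]
post y edges [0.10054342 0.10242536 0.12989268 0.14246167 0.1444832 ] 1899
tcp [-0.03486287  0.12313871  0.15363547] w 0.026753110780850912 pred mid 0.13051526583121523 39.60458274465054 [-0.86638568  5.0054785  10.0152059 ]
```

```bash
python3 -m crank '[0,0,0,0,0,0,0.02, 0,0,0,0,0,0,0.02, 0,0,0,0,0,0,0.02]'
python3 m3.py; python3 m2.py side | grep door
python3 -c "
from h import *
c=pickle.load(open('wrist.pkl','rb'))
cv2.imwrite('pics/c4.png',cv2.resize(c['pixels'],(640,480))[...,::-1])"
```

```text
time: 9.45
position: [0.5535, 0.1665, 0.1536]
orientation: [3.127, 0.301, 0.006]
wrist_force: [-0.5, 3.5, 10.1]
gripper_width: 0.0267
gripper_force: 39.6
tab [0.12519133 0.13564347] point [0.00801951 0.1302134  0.17695635]
post y edges [0.10055794 0.1025619  0.12992734 0.14258993 0.14455285] 1900
tcp [-0.03483614  0.12311822  0.15364837] w 0.026680959458228206 pred mid 0.13045869597980692 39.607951417565346 [-0.5010808   3.54678272 10.10599631]
side door 396 mean [-0.0055 -0.1088  0.1109] lo [-0.0094 -0.1738  0.0616] hi [-0.0024 -0.0356  0.1515]
door ang 0.006067771637692372
```

View pics/c4.png

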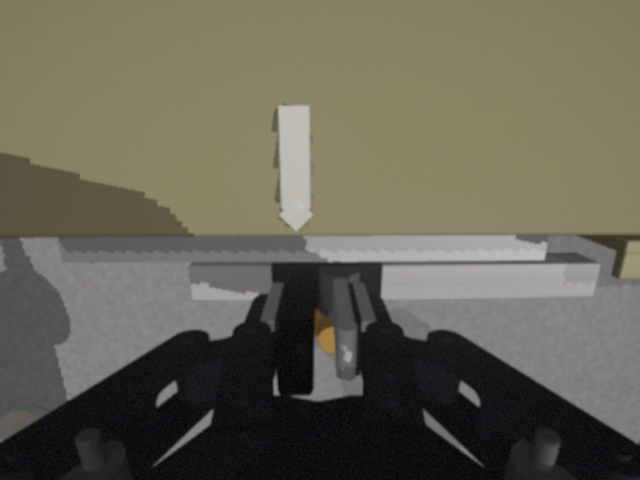

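The wrist view shows the post at (296,340) in line with the arrow point at (296,228), and the lever at (345,330) upright and pressed by the right finger. The grip is 40 N and the door is shut, so I hand the job in.

```bash
python3 -c "
from bench import r
print(r.job_done())"
```

```text
the job is handed in; nothing more can be done
None
```

I handed the job in at about 9.5 s: door shut (about 0.006 rad), post within about 1 mm of the mark, lever squeezed closed, and the arm still gripping post and lever at 40 N; the hand-in gave no verdict.

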